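# Size a candle collar on the taper gauge

## Robot

A 7-joint arm with a two-finger parallel gripper is mounted at the origin on a cart in front of the work surface, level with it; the furniture and walls round the work are solid. World frame = base frame: x ahead of the robot, y to its left, z up, the work surface at z = 0. Lengths are in m, angles in rad, forces in N, time in s.
With the tool pointing down it reaches from about 0.35 to 0.9 m from the base axis. Payload 19.9 kg.
Tool frame: the origin (TCP) lies between the finger pads; the fingertips stand 19 mm ahead of it and the grasp point (between the pads) is the TCP; z points along the fingers, y is the line along which they close (so a half turn about z gives the same grasp; the last joint's range is limited). The gripper opens to 94 mm and grips with 3 to 60 N. Pads are 16 mm wide; open, the fingers measure 119 mm over their backs; the gripper's body (75 mm by 177 mm) begins 78 mm behind the grasp point.
Start: joints at [1.284, 0.417, -0.01, 1.614, 0.005, 1.111, -0.053], TCP at [0.151, -0.606, 0.224] pointing down, gripper open.
Joint ranges: [-2.81, 2.81], [-0.39, 2.02], [-1.27, 1.25], [0.06, 2.57], [-1.19, 4.33], [0.19, 2], [-2.82, 2.82]. Speed limits (rad/s): [1.89, 1.89, 2.39, 2.39, 3.01, 3.01, 3.01].

## Interface

Orientations are given as a unit quaternion [x, y, z, w].
In Python, from bench import status, optics, job_done gives the robot as it stands.
- The arm moves only by the tool arm_command, never from a script. Its argument "motion" is text: rows parted by semicolons, each of 4 numbers parted by spaces: the shift along the tool's x, y, z in mm, then the turn about the tool's z in degrees. In form: dx dy dz twist; .... A call has 1 to 8 rows; each row shifts and turns the commanded pose from where the row before left it, along the tool's axes as they then stand; what a row does not reach is not made up. A row lasts 1/10 s, in which the tool goes at most 50 mm and 8.59 degrees, less where a joint would pass 70% of its speed; a pose out of reach is approached as far as the arm can. A call is refused whole if a number of a shift passes 50 or a number of a turn 8.59, either way. A call with a gripper value outside its range is refused whole. "fingers" is the opening, from 0 (shut) to 1 (fully open), set as the call begins (left out, the last holds). The fingers move at their own pace and stop on an object; "grip_force" is the grip in N (left out, the last holds). Time passes only in rows, so rows that do not move let the fingers close. It gives the time, the measured TCP pose, the force, the opening and the grip force at its end, in the units of the state.
- status.get_state(): the state, without advancing time (a new reading comes with each control period).
- optics.camera(name): name is "scene" or "top" or "wrist"; returns a dict with "frame" (400x640x3 uint8, red, green, blue), "intrinsics" (3x3 intrinsics, pixels), "world_from_camera" (4x4, takes a point from camera to world coordinates). Camera axes: x right, y down, z forward; pixel columns grow to the right and rows downward; lengths in m; the calibration is good to about 2 mm. The wrist camera is an equidistant fisheye: a pixel r from the principal point sees the ray r / f radians off the axis. A picture is of the moment at which its call begins. There is no depth.
- job_done(): hands the job in; it is judged then, once.
The state is a dict: "t": time; "joints": joint angles; "joint_velocities": joint speeds; "joint_torque": joint torques, N m; "eef_pos": TCP position; "ee_rot": TCP orientation; "wrist_force": force on the tool from outside, world axes, zero at the start; "wrist_torque": the same for the moment, N m; "grip_width": opening from 0.0 (shut) to 1.0 (fully open); "grasp_force": force on a finger pad.
Only numpy, scipy, OpenCV 4.12 (cv2) and the standard library are available. Lean on these libraries where they do the work, as an engineer would, in place of code of your own. Each camera call takes 0.05 s, during which the arm holds its last target. There are 200 camera calls.

## Task

Find the size of the wooden candle collar that lies nearest to the gauge board: slide it down the gauge's cone until it stops, and press it gently home so that it sits firm and level. Leave it on the cone, then slide the brass marker to the tick for the line on the cone that the collar stopped at (top line: the tick with the smallest circle; bottom line: the tick with the largest). Leave the other two collars where they lie.

Things in the scene. Friction and masses are not known exactly. Their poses are not given: they have to be found in the camera images.
- gauge: Fixed wooden gauge board, 190 x 190 mm, 14 mm thick; origin at the centre of its underside. x points from the marker track (front) to the cone (back), y along the track, z up. Cone at x = +50 mm, y = 0; track (26 mm wide, top 22 mm above the worktop) at x = -62 mm. Beside it three ticks with engraved circles, small, middle, large, at y = -17.5, +17.5, +52.5 mm.
- cone: Fixed wooden cone upright on the board; origin on its axis at its foot (14 mm above the worktop), z up. Flange of 31 mm radius up to z = 8 mm, then a straight taper from 22.9 mm radius at z = 8 to 11 mm at z = 62. Wood on wood sticks: a collar that comes down off-centre or tilted catches above its stop, so press down with about 6 to 12 N; a drop of 2 cm or a push over 20 N would split it.
- cone_tip (a point): Rounded top of the cone on its axis, 68 mm above its foot. Three dark lines run round the cone about 46, 33 and 19 mm above its foot; a collar stops with its lower rim about 2 mm above one of them: 27 mm bore about 48.5 mm above the foot (top line), 33 mm bore about 35 mm (middle line), 39 mm bore about 21.5 mm (bottom line).
- marker (a joint): Travel of the brass marker along the track in m, growing along the gauge's +y; 0 is its stop at y = -52.5 mm, range 0 to 0.115. It stands at the small tick at 0.035, the middle at 0.070, the large at 0.105. It stays where it is left and takes about 1.5 N to slide.
- marker_top (a point): Centre of the top of the brass marker, a block 24 mm (gauge x) by 18 mm (gauge y) and 30 mm high; its top is 52.5 mm above the worktop.
- collar_a: Dark wooden collar, a plain ring 58 mm outside diameter, 22 mm high, lying flat, 40 to 85 g. Its bore is one of 27, 33 or 39 mm: which, is not told (the three collars differ only in this). Origin on its axis at its lower rim, z up. In each start the three collars may have changed places.
- collar_b: Dark wooden collar, a plain ring 58 mm outside diameter, 22 mm high, lying flat, 40 to 85 g. Its bore is one of 27, 33 or 39 mm: which, is not told (the three collars differ only in this). Origin on its axis at its lower rim, z up. In each start the three collars may have changed places.
- collar_c: Dark wooden collar, a plain ring 58 mm outside diameter, 22 mm high, lying flat, 40 to 85 g. Its bore is one of 27, 33 or 39 mm: which, is not told (the three collars differ only in this). Origin on its axis at its lower rim, z up. In each start the three collars may have changed places.
Mind the look-alikes: they are no part of the job. What is shaped like the collar_c but green is not meant.

How it is judged:
By the outcome, as a careful person would: the job done as asked, in the order asked, and still so for the second after the job is handed in, with the robot touching nothing.
It also fails if it takes over 56 s, if anything falls off the work surface, if the arm or the gripper's body presses on something with over 40 N, if the wrist force passes 120 N, or if a joint passes its speed limit or range.

## Working session

There is one attempt and no reset: what is moved stays moved. The work goes in short steps, Python scripts to look and compute and a tool call to move; the robot and the scene stay as the last step left them, time stands still between calls to the robot, and variables do not carry over. Pictures are saved under pics/ and viewed, at most 10 in all, crops included, and the job is handed in when it is done.

Besides the shell and the picture viewer there is one more tool, called after "Emit:" as name(argument=value, ...) on one line, values as JSON. arm_command: Moves the arm, as the interface text tells. Its arguments: {"type":"object","properties":{"motion":{"type":"string"},"fingers":{"type":"number"},"grip_force":{"type":"number"}},"required":["motion"]}

```bash
mkdir -p pics; ls; cat > h.py <<'E'
import numpy as np, cv2
from bench import status, optics
from scipy.spatial.transform import Rotation as R
def ray(c,u,v,wrist=False):
    K=c["intrinsics"];T=c["world_from_camera"]
    x=(u-K[0,2])/K[0,0];y=(v-K[1,2])/K[1,1]
    if wrist:
        r=np.hypot(x,y); s=np.sin(r)/r if r>1e-9 else 1; d=np.array([x*s,y*s,np.cos(r)])
    else: d=np.array([x,y,1.])
    return T[:3,3],T[:3,:3]@d
def onz(c,u,v,z,wrist=False):
    o,d=ray(c,u,v,wrist); return o+d*(z-o[2])/d[2]
def proj(c,p):
    T=c["world_from_camera"];q=T[:3,:3].T@(np.array(p)-T[:3,3]);K=c["intrinsics"]
    return K[0,0]*q[0]/q[2]+K[0,2],K[1,1]*q[1]/q[2]+K[1,2]
def save(c,name,box=None,s=1):
    f=c["frame"]
    if box: f=f[box[1]:box[3],box[0]:box[2]]
    cv2.imwrite("pics/"+name,cv2.resize(f[:,:,::-1],None,fx=s,fy=s,interpolation=cv2.INTER_CUBIC))
E
python3 - <<'E'
from h import *
import pickle
s=status.get_state();print(s)
a=optics.camera("top");b=optics.camera("scene")
pickle.dump((a,b),open("c0.pkl","wb"))
for c in(a,b):print(c["intrinsics"],c["world_from_camera"].round(3))
save(a,"top0.png");save(b,"scene0.png")
E
```

```text
pics
{'t': 0.0, 'joints': array([ 1.28448036,  0.41796511, -0.010293  ,  1.6142126 ,  0.00470799,
        1.11070922, -0.05300056]), 'joint_velocities': array([-0.00113879,  0.00244197,  0.00021489,  0.00043639, -0.00043782,
       -0.00076301, -0.0004055 ]), 'joint_torque': array([-4.26761517e-04, -8.51259756e+01,  6.38445765e-01, -4.25994730e+01,
       -4.88415803e-02,  1.87495875e-02,  7.17978082e-05]), 'eef_pos': array([ 0.15137412, -0.60600078,  0.22381471]), 'ee_rot': array([ 9.92517155e-01,  1.22103618e-01, -1.29488960e-04, -6.22091148e-04]), 'wrist_force': array([-0.10549691,  0.06214135,  0.47425587]), 'wrist_torque': array([ 0.00096285, -0.00660882, -0.00883674]), 'grasp_force': 0.0, 'grip_width': 0.9982405717677819}
[[416.43393445   0.         328.30588362]
 [  0.         416.43393445 198.52338986]
 [  0.           0.           1.        ]] [[-0.003 -0.995  0.1    0.421]
 [-1.     0.001 -0.025  0.211]
 [ 0.025 -0.1   -0.995  0.924]
 [ 0.     0.     0.     1.   ]]
[[381.73374045   0.         321.79206803]
 [  0.         381.73374045 198.20768381]
 [  0.           0.           1.        ]] [[-0.733 -0.353  0.581  0.013]
 [-0.68   0.35  -0.645  0.767]
 [ 0.024 -0.868 -0.497  0.503]
 [ 0.     0.     0.     1.   ]]
```

View pics/top0.png

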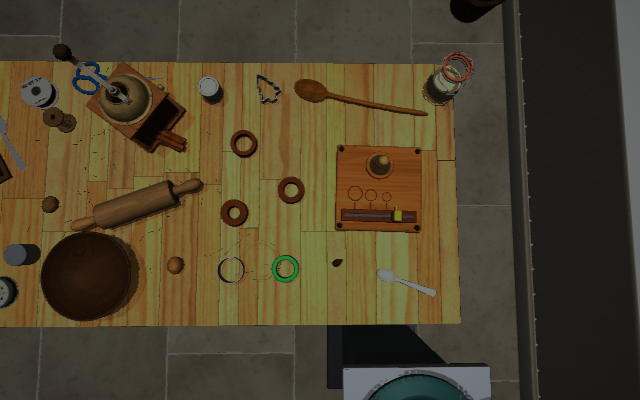

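View pics/scene0.png

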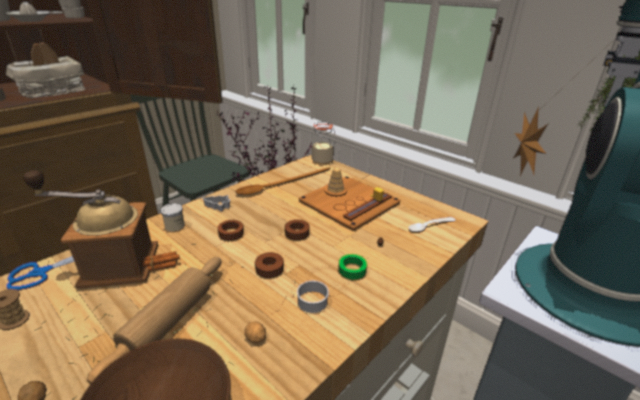

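The top view has three brown rings, at (244,144), (291,190) and (234,213). The look-alikes are the green ring (285,268) and the grey cutter (231,270). The gauge is at (378,188), with its cone near (380,162) and the brass marker at (398,215). The collar nearest the board is (291,190), next I check that with a close crop and measure it.

```bash
python3 - <<'E'
from h import *
import pickle
a,b=pickle.load(open("c0.pkl","rb"))
f=a["frame"];hsv=cv2.cvtColor(f,cv2.COLOR_RGB2HSV)
for u,v in[(244,144),(291,190),(234,213)]:
    sub=hsv[v-22:v+22,u-22:u+22]
    g=f[v-22:v+22,u-22:u+22].max(2)
    m=((g<95)).astype(np.uint8)
    cs,h=cv2.findContours(m,cv2.RETR_CCOMP,cv2.CHAIN_APPROX_NONE)
    for c in sorted(cs,key=cv2.contourArea)[::-1][:2]:
        (x,y),(w,hh),an=cv2.fitEllipse(c); 
        p=onz(a,x+u-22,y+v-22,.022); print((u,v),x+u-22,y+v-22,w,hh,p.round(4), "scale mm/px",1000*(.924-.022)/416)
K=416
print(hsv[180,350],hsv[205,415],hsv[240,380],f[215,398],f[205,350])
save(a,"crop1.png",(210,120,440,250),3)
print([x.round(3) for x in (onz(a,340,150,.014),onz(a,418,152,.014),onz(a,418,228,.014),onz(a,340,226,.014))])
E
```

```text
(244, 144) 242.0103702545166 143.95981407165527 26.326284408569336 32.0656852722168 [0.6323 0.3774 0.022 ] scale mm/px 2.168269230769231
(244, 144) 243.78769302368164 143.5668773651123 14.702482223510742 16.487855911254883 [0.6332 0.3735 0.022 ] scale mm/px 2.168269230769231
(291, 190) 290.7444877624512 189.82250595092773 26.124095916748047 26.835899353027344 [0.5309 0.27   0.022 ] scale mm/px 2.168269230769231
(291, 190) 290.86313247680664 189.92958450317383 14.117110252380371 14.449127197265625 [0.5306 0.2697 0.022 ] scale mm/px 2.168269230769231
(234, 213) 233.95034408569336 212.48801612854004 26.72370719909668 27.945308685302734 [0.4816 0.392  0.022 ] scale mm/px 2.168269230769231
(234, 213) 234.33673286437988 212.4568386077881 11.142394065856934 11.91818904876709 [0.4817 0.3912 0.022 ] scale mm/px 2.168269230769231
[ 13 201 119] [ 14 198 125] [ 34  98 127] [121 127  33] [125  74  28]
[array([0.621, 0.162, 0.014]), array([ 0.617, -0.013,  0.014]), array([ 0.447, -0.009,  0.014]), array([0.452, 0.163, 0.014])]
```

View pics/crop1.png

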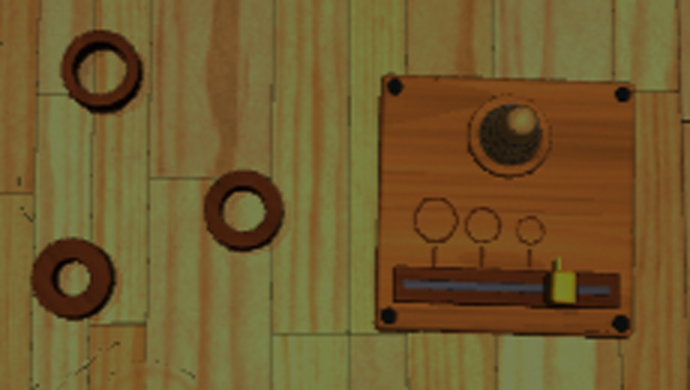

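The crop shows the brown collar nearest the board at (291,190), dark and intact, and not the green look-alike. The bore sizes rank it as the middle one, about 31 mm measured. Next, the gauge pose.

```bash
python3 - <<'E'
from h import *
import pickle
a,b=pickle.load(open("c0.pkl","rb"))
f=a["frame"];hsv=cv2.cvtColor(f,cv2.COLOR_RGB2HSV)
x0,y0,x1,y1=325,135,435,245
s=hsv[y0:y1,x0:x1]
m=((s[...,0]<19)&(s[...,1]>165)).astype(np.uint8)
m=cv2.morphologyEx(m,cv2.MORPH_OPEN,np.ones((3,3)))
cs,_=cv2.findContours(m,cv2.RETR_EXTERNAL,cv2.CHAIN_APPROX_NONE)
c=max(cs,key=cv2.contourArea);h=cv2.convexHull(c)
P=np.array([onz(a,p[0][0]+x0,p[0][1]+y0,.014)[:2] for p in h],np.float32)*1000
print("board rect",cv2.minAreaRect(P))
# marker by brass colour
g=f[195:235,330:430].astype(int)
m=((g[...,0]>70)&(g[...,1]>0.8*g[...,0])&(g[...,2]<0.6*g[...,1])).astype(np.uint8)
n,l,st,ce=cv2.connectedComponentsWithStats(m)
for i in range(1,n):
    if st[i,4]>8: print("marker",st[i],ce[i]+[330,195],onz(a,*(ce[i]+[330,195]),.0525).round(4))
# black bolts
bl=(f[y0:y1,x0:x1].max(2)<45).astype(np.uint8)
n,l,st,ce=cv2.connectedComponentsWithStats(bl)
for i in range(1,n):
    if st[i,4]>6: print("blk",st[i][4],ce[i]+[x0,y0],onz(a,*(ce[i]+[x0,y0]),.016).round(4))
save(a,"cz.png",(350,135,430,225),6)
save(b,"sz.png",(290,160,410,235),6)
E
```

```text
board rect ((540.9758911132812, 65.74160766601562), (226.10838317871094, 218.6613311767578), 83.16759490966797)
marker [  0   0  42  40 348] [340.15804598 221.40517241] [0.4605 0.1643 0.0525]
marker [64 16  8 10 63] [397.84126984 215.11111111] [0.4735 0.0427 0.0525]
marker [43 36  8  4 20] [375.9  232.65] [0.4368 0.0895 0.0525]
marker [52 37  3  3  9] [383. 233.] [0.4361 0.0746 0.0525]
marker [56 37 23  3 45] [398.04444444 232.95555556] [0.4361 0.043  0.0525]
blk 18 [341.16666667 148.33333333] [0.6244 0.1591 0.016 ]
blk 20 [417.1  150.95] [ 0.6189 -0.0104  0.016 ]
blk 148 [377.30405405 167.39864865] [0.5816 0.0792 0.016 ]
blk 59 [395.3559322  218.96610169] [0.4673 0.0413 0.016 ]
blk 7 [355. 213.] [0.4805 0.1297 0.016 ]
blk 7 [344. 220.] [0.4652 0.1539 0.016 ]
blk 17 [371. 221.] [0.4629 0.0948 0.016 ]
blk 21 [339. 225.] [0.4543 0.1649 0.016 ]
blk 24 [416.5 227.5] [ 0.4485 -0.0049  0.016 ]
blk 12 [388.5 231. ] [0.441  0.0568 0.016 ]
blk 13 [412. 232.] [0.4387 0.0053 0.016 ]
```

View pics/cz.png

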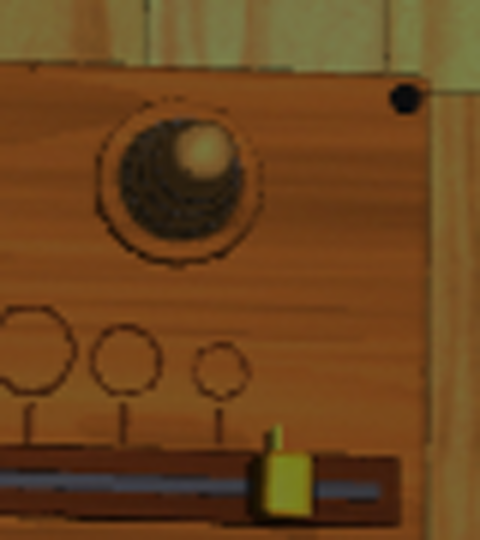

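View pics/sz.png

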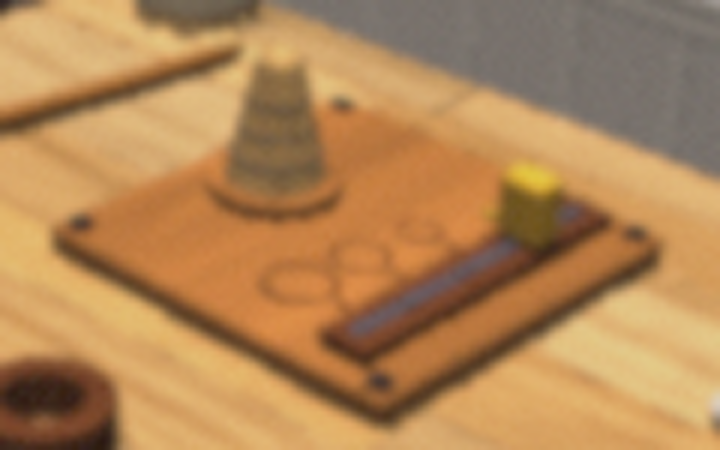

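The cone is upright near (380,163), and the marker sits just outside the small tick at about 0.016. The bolts give the board centre as (0.5365, 0.0772) with yaw −1.9°. That puts the cone at about (0.5865, 0.0756), which agrees with the flange blob at (0.58, 0.079). I'm moving in now.

Emit:
arm_command(motion="0 0 0 8; 0 0 0 8; 29 -36 0 0; 29 -36 0 0; 29 -36 0 0; 29 -36 0 0; 29 -36 0 0; 29 -36 0 0", fingers=1)

```text
t: 0.9
eef_pos: [0.3336, -0.3948, 0.2244]
ee_rot: [1.0, -0.017, -0.0, -0.0]
wrist_force: [0.7, 0.2, -0.1]
grip_width: 1.001
grasp_force: 0.0
```

Emit:
arm_command(motion="29 -36 0 0; 29 -36 0 0; 29 -36 0 0; 25 -40 0 0; 20 -45 0 0; 15 -45 0 0; 10 -45 0 0; 0 -45 0 0")

```text
t: 1.7
eef_pos: [0.5016, -0.072, 0.2242]
ee_rot: [1.0, -0.017, -0.0, -0.0]
wrist_force: [-0.5, -0.2, -1.0]
grip_width: 1.0
grasp_force: 0.0
```

```bash
cat >> h.py <<'E'
def to(x,y,z=None,yaw=None):
    s=status.get_state();p=s["eef_pos"];M=R.from_quat(s["ee_rot"]).as_matrix()
    d=M.T@(np.array([x,y,p[2] if z is None else z])-p)
    print("t",round(s["t"],2),"at",p.round(4),"yaw",np.degrees(np.arctan2(M[1,0],M[0,0])).round(2),"go mm",(d*1000).round(1),"F",s["wrist_force"].round(2),"w",round(s["grip_width"],3))
E
python3 -c "
from h import *
to(.531,.270)"
```

```text
t 1.7 at [ 0.5016 -0.072   0.2242] yaw -1.95 go mm [ 1.780e+01 -3.428e+02  1.000e-01] F [-0.47 -0.18 -0.97] w 1.0
```

Emit:
arm_command(motion="2 -43 0 0; 2 -43 0 0; 2 -43 0 0; 2 -43 0 0; 0 0 0 0; 0 0 0 0")

```text
t: 2.3
eef_pos: [0.5147, 0.0983, 0.2241]
ee_rot: [1.0, -0.016, -0.0, -0.0]
wrist_force: [-0.3, -0.3, -0.1]
grip_width: 0.997
grasp_force: 0.0
```

```bash
python3 - <<'E'
from h import *
import pickle
w=optics.camera("wrist");pickle.dump(w,open("w1.pkl","wb"));save(w,"w1.png")
print(w["intrinsics"],w["world_from_camera"].round(4));to(.531,.270)
E
```

```text
[[309.70691629   0.         319.0805393 ]
 [  0.         309.70691629 200.272938  ]
 [  0.           0.           1.        ]] [[-3.210e-02 -9.664e-01 -2.552e-01  5.878e-01]
 [-9.995e-01  3.100e-02  8.600e-03  9.560e-02]
 [-5.000e-04  2.553e-01 -9.669e-01  3.847e-01]
 [ 0.000e+00  0.000e+00  0.000e+00  1.000e+00]]
t 2.35 at [0.5148 0.0971 0.2242] yaw -1.98 go mm [  10.2 -173.3   -0. ] F [ 0.2   0.25 -0.69] w 0.997
```

View pics/w1.png

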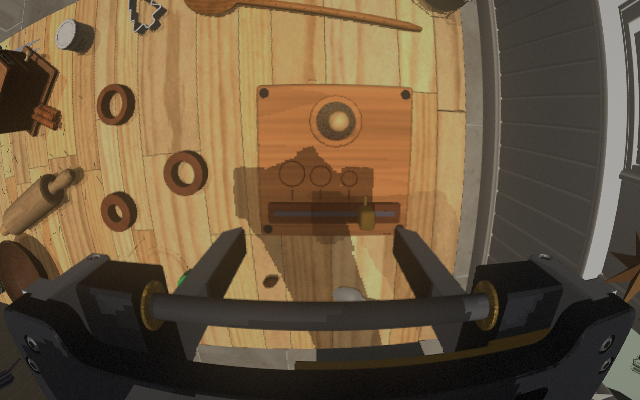

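The wrist view shows the whole board, with bolts at (264,93) and (406,95), the flange at (336,121), the cone tip at about (339,121) and the collar at (185,173). I'll refine the cone and collar positions from it.

```bash
python3 - <<'E'
from h import *
import pickle
w=pickle.load(open("w1.pkl","rb"));f=w["frame"]
def blob(m,off,z,name,mn=8):
    n,l,st,ce=cv2.connectedComponentsWithStats(m.astype(np.uint8))
    for i in range(1,n):
        if st[i,4]>mn: q=ce[i]+off; print(name,st[i,4],q.round(1),onz(w,*q,z,True).round(4))
blob(f[80:110,255:420].max(2)<50,[255,80],.016,"bolt")
blob(f[220:236,258:280].max(2)<40,[258,220],.016,"bolt")
g=cv2.cvtColor(f,cv2.COLOR_RGB2GRAY)
c=f[100:142,315:365]; blob((c.min(2)>100)|(c[...,2]>90),[315,100],.080,"tip")
h=cv2.HoughCircles(g[85:155,300:375],cv2.HOUGH_GRADIENT,1,30,param1=120,param2=12,minRadius=22,maxRadius=30)
print("hough flange",[ (x+300,y+85,r,onz(w,x+300,y+85,.022,True).round(4)) for x,y,r in h[0][:2]])
u,v=185,173
m=(f[v-28:v+28,u-28:u+28].max(2)<115).astype(np.uint8)
cs,_=cv2.findContours(m,cv2.RETR_CCOMP,cv2.CHAIN_APPROX_NONE)
for c in sorted(cs,key=cv2.contourArea)[::-1][:2]:
    P=np.array([onz(w,p[0][0]+u-28,p[0][1]+v-28,.022,True)[:2]*1000 for p in c],np.float32)
    print("collar",cv2.fitEllipse(P))
gm=f[195:235,355:380].astype(int); 
blob((gm[...,1]>0.75*gm[...,0])&(gm[...,2]<0.6*gm[...,1])&(gm[...,0]>60),[355,195],.0525,"marker")
E
```

```text
tip 107 [339.2 120.3] [0.5873 0.0762 0.08  ]
hough flange [(np.float32(335.5), np.float32(122.5), np.float32(25.7), array([0.5847, 0.0768, 0.022 ]))]
collar ((533.8405151367188, 267.1377868652344), (55.815101623535156, 62.401737213134766), 17.142860412597656)
collar ((539.3927001953125, 263.33587646484375), (33.6718864440918, 41.05594253540039), 97.77266693115234)
```

Emit:
arm_command(motion="3 -43 15 0; 3 -43 20 0; 3 -43 25 0; 3 -43 25 0; 0 0 20 0; 0 0 0 0; 0 0 0 0")

```text
t: 3.05
eef_pos: [0.5334, 0.2674, 0.1198]
ee_rot: [1.0, -0.018, -0.0, 0.0]
wrist_force: [-0.5, 1.0, 1.4]
grip_width: 0.997
grasp_force: 0.0
```

```bash
python3 - <<'E'
from h import *
import pickle
w=optics.camera("wrist");pickle.dump(w,open("w2.pkl","wb"));save(w,"w2.png")
to(.532,.269)
E
```

```text
t 3.1 at [0.5338 0.2674 0.1205] yaw -2.11 go mm [-1.8 -1.5 -0. ] F [ 0.36  0.24 -0.4 ] w 1.0
```

View pics/w2.png

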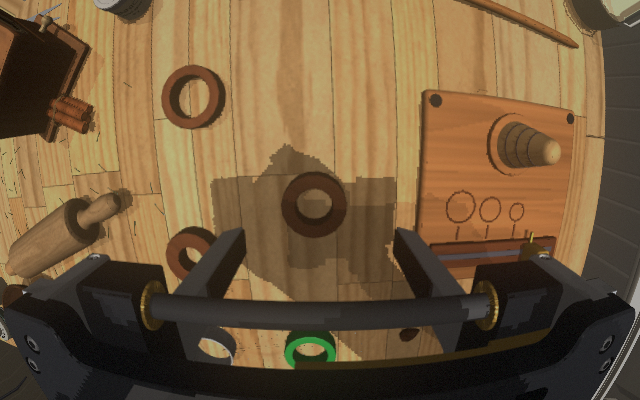

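The collar is centred between the fingers, with its outer ring at about (314,204) and its bore at (314,204). I'll fit it.

```bash
python3 - <<'E'
from h import *
import pickle
w=pickle.load(open("w2.pkl","rb"));f=w["frame"]
u,v=314,204;n=40
s=cv2.cvtColor(f[v-n:v+n,u-n:u+n],cv2.COLOR_RGB2HSV)
print([tuple(map(int,s[40,i])) for i in range(0,80,6)])
m=((s[...,0]<11)|(s[...,0]>170)).astype(np.uint8)
m=cv2.morphologyEx(m,cv2.MORPH_CLOSE,np.ones((3,3)))
cs,_=cv2.findContours(m,cv2.RETR_CCOMP,cv2.CHAIN_APPROX_NONE)
for c in sorted(cs,key=cv2.contourArea)[::-1][:3]:
    if len(c)<20: continue
    P=np.array([onz(w,p[0][0]+u-n,p[0][1]+v-n,.022,True)[:2]*1000 for p in c],np.float32)
    x,y,ww,hh=cv2.boundingRect(c)
    print(cv2.fitEllipse(c),cv2.fitEllipse(P),x+u-n,y+v-n,ww,hh)
E
```

```text
[(17, 128, 120), (16, 134, 101), (13, 140, 60), (14, 145, 60), (17, 129, 95), (17, 136, 90), (16, 134, 93), (17, 125, 100), (18, 121, 103), (17, 122, 127), (13, 163, 69), (13, 162, 71), (14, 138, 76), (16, 135, 113)]
```

```bash
python3 - <<'E'
from h import *
import pickle
w=pickle.load(open("w2.pkl","rb"));f=w["frame"]
u,v=314,204;n=42
for th in (72,78,84):
    m=(cv2.GaussianBlur(f,(3,3),0)[v-n:v+n,u-n:u+n].max(2)<th).astype(np.uint8)
    cs,_=cv2.findContours(m,cv2.RETR_CCOMP,cv2.CHAIN_APPROX_NONE)
    for c in sorted(cs,key=cv2.contourArea)[::-1][:2]:
        if len(c)<20: continue
        P=np.array([onz(w,p[0][0]+u-n,p[0][1]+v-n,.022,True)[:2]*1000 for p in c],np.float32)
        (a,b),r=cv2.minEnclosingCircle(P)
        print(th,np.round(np.hstack(cv2.fitEllipse(P)),1),"encl",a,b,r)
E
```

```text
72 [534.  271.4  50.3  57.   73.1] encl 533.8491821289062 271.46600341796875 29.80527687072754
78 [533.7 271.7  55.9  59.4  85.5] encl 533.7645874023438 271.5455322265625 30.136369705200195
78 [536.4 271.2  27.7  30.8   1.1] encl 537.2439575195312 271.2672424316406 15.798151016235352
84 [533.6 271.7  56.6  60.1  84.3] encl 533.5744018554688 271.71380615234375 30.65320587158203
84 [536.3 271.1  27.1  30.3   1.9] encl 537.2430419921875 271.2192687988281 15.751083374023438
```

Emit:
arm_command(motion="-1 -4 25 0; 0 0 25 0; 0 0 20 0; 0 0 15 0; 0 0 10 0; 0 0 4 0; 0 0 0 0; 0 0 0 0")

```text
t: 3.9
eef_pos: [0.5324, 0.2733, 0.0213]
ee_rot: [1.0, -0.017, 0.0, -0.0]
wrist_force: [-0.3, 0.5, 0.9]
grip_width: 1.002
grasp_force: 0.0
```

Emit:
arm_command(motion="0 0 0 0; 0 0 0 0; 0 0 0 0; 0 0 0 0; 0 0 0 0; 0 0 0 0; 0 0 0 0; 0 0 0 0", fingers=0.5, grip_force=15)

```text
t: 4.7
eef_pos: [0.532, 0.2731, 0.0205]
ee_rot: [1.0, -0.017, -0.0, -0.0]
wrist_force: [-0.5, -0.2, 1.9]
grip_width: 0.627
grasp_force: 15.0
```

Emit:
arm_command(motion="0 0 -10 0; 0 0 -25 0; 0 0 -35 0; 0 0 -35 0; 0 0 -15 0; 0 0 0 0; 0 0 0 0", grip_force=20)

```text
t: 5.4
eef_pos: [0.5317, 0.2727, 0.1397]
ee_rot: [1.0, -0.017, -0.0, 0.0]
wrist_force: [-0.4, 0.1, -1.8]
grip_width: 0.619
grasp_force: 20.0
```

```bash
python3 -c "
from h import *
to(.5865,.076,.13)
w=optics.camera('wrist');save(w,'w3.png',(220,60,620,300),2)
import pickle;pickle.dump(w,open('w3.pkl','wb'))
"
```

```text
t 5.4 at [0.5317 0.2727 0.1397] yaw -1.99 go mm [ 61.6 194.7   9.7] F [-0.36  0.1  -1.85] w 0.619
```

View pics/w3.png

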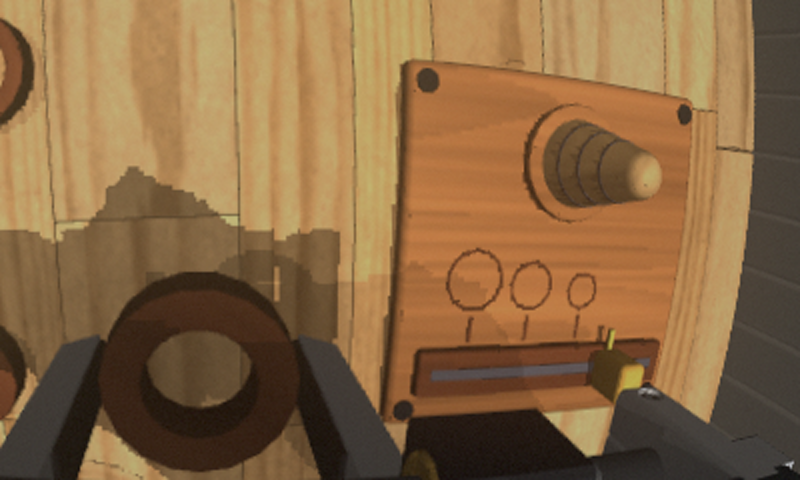

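The collar is held level in the grip, with its top-face centre near pixel (320,250) in the full frame and the cone tip near (543,147). I'll measure the collar's offset from the TCP and the tip in this same view.

```bash
python3 - <<'E'
from h import *
import pickle
w=pickle.load(open("w3.pkl","rb"));f=w["frame"]
u,v=319,248;n=30
# tip
c=f[130:165,530:556]; h=cv2.cvtColor(c,cv2.COLOR_RGB2HSV); m=(h[...,2]>165)&(h[...,1]<150)
ys,xs=np.nonzero(m);print("tip px",len(xs),xs.mean()+530,ys.mean()+130,onz(w,xs.mean()+530,ys.mean()+130,.081,True).round(4))
# bore: bright wood inside ring + dark inner wall; columns/rows profile
g=f.max(2)
print("col 320:",[(r,int(g[r,320])) for r in range(192,300,2)])
print("row 250:",[(q,int(g[250,q])) for q in range(264,376,2)])
E
```

```text
tip px 215 543.6744186046511 147.50232558139535 [0.5872 0.0776 0.081 ]
col 320: [(192, 130), (194, 130), (196, 54), (198, 53), (200, 52), (202, 50), (204, 54), (206, 76), (208, 73), (210, 74), (212, 74), (214, 70), (216, 72), (218, 71), (220, 69), (222, 68), (224, 67), (226, 91), (228, 94), (230, 91), (232, 88), (234, 91), (236, 92), (238, 91), (240, 91), (242, 90), (244, 92), (246, 91), (248, 91), (250, 92), (252, 93), (254, 90), (256, 86), (258, 90), (260, 94), (262, 101), (264, 53), (266, 35), (268, 36), (270, 35), (272, 36), (274, 38), (276, 38), (278, 38), (280, 53), (282, 54), (284, 54), (286, 52), (288, 56), (290, 57), (292, 55), (294, 55), (296, 104), (298, 113)]
row 250: [(264, 35), (266, 33), (268, 35), (270, 57), (272, 57), (274, 57), (276, 57), (278, 57), (280, 53), (282, 56), (284, 55), (286, 55), (288, 55), (290, 39), (292, 39), (294, 35), (296, 68), (298, 87), (300, 92), (302, 95), (304, 93), (306, 96), (308, 98), (310, 97), (312, 89), (314, 88), (316, 85), (318, 90), (320, 92), (322, 95), (324, 95), (326, 94), (328, 99), (330, 101), (332, 99), (334, 98), (336, 101), (338, 101), (340, 80), (342, 75), (344, 38), (346, 39), (348, 36), (350, 54), (352, 53), (354, 55), (356, 57), (358, 53), (360, 56), (362, 55), (364, 59), (366, 58), (368, 57), (370, 36), (372, 35), (374, 34)]
```

```bash
python3 - <<'E'
from h import *
import pickle
w=pickle.load(open("w3.pkl","rb"))
X=[onz(w,320,r,.1412,True)[0]*1000 for r in(205,225,279,295.3)]
Y=[onz(w,q,250,.1412,True)[1]*1000 for q in(269.5,289.5,349.5,369.5)]
print(np.round(X,1),(X[0]+X[3])/2,(X[1]+X[2])/2,X[0]-X[3],X[1]-X[2])
print(np.round(Y,1),(Y[0]+Y[3])/2,(Y[1]+Y[2])/2,Y[0]-Y[3],Y[1]-Y[2])
E
```

```text
[560.2 548.9 515.3 504. ] 532.0808428307575 532.1140876173068 56.204658444941686 33.54570132580375
[300.4 289.  255.3 243.9] 272.1849767999807 272.183515091987 56.47393409503616 33.68400914932147
```

The bore measures about 33 mm and the collar is centred on the TCP to within 0.5 mm. I'll carry it over the cone and check again through the bore.

Emit:
arm_command(motion="10 35 0 0; 12 40 0 0; 12 40 0 0; 12 40 0 0; 10 30 0 0; 6 10 0 0; 0 0 0 0; 0 0 0 0")

```text
t: 6.25
eef_pos: [0.5866, 0.0775, 0.1397]
ee_rot: [1.0, -0.017, -0.001, -0.0]
wrist_force: [-0.2, -0.3, -1.1]
grip_width: 0.628
grasp_force: 20.0
```

```bash
python3 -c "
from h import *
to(.5867,.0765,.14)
w=optics.camera('wrist');save(w,'w4.png',(220,100,420,300),3)
import pickle;pickle.dump(w,open('w4.pkl','wb'))
c=optics.camera('scene');pickle.dump(c,open('s4.pkl','wb'))
"
```

```text
t 6.25 at [0.5866 0.0775 0.1397] yaw -1.91 go mm [ 0.2  1.  -0.3] F [-0.2  -0.27 -1.09] w 0.628
```

View pics/w4.png

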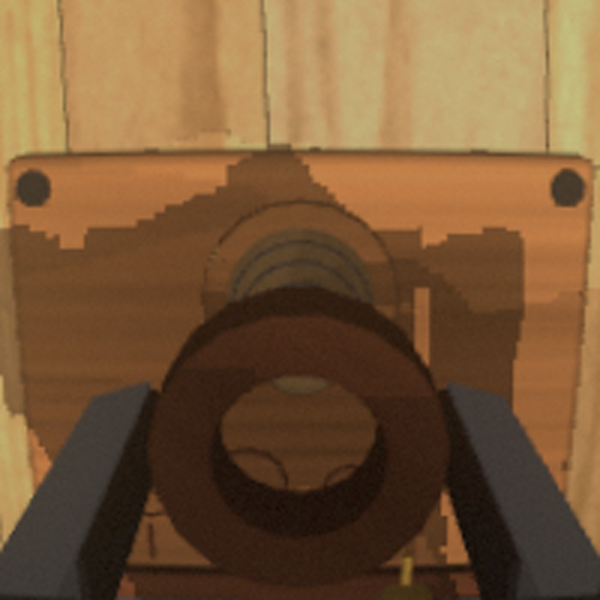

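The cone, flange (crop x 203–397) and collar line up sideways. I'll check x from the flange's rear edge and the bolts.

```bash
python3 - <<'E'
from h import *
import pickle
w=pickle.load(open("w4.pkl","rb"))
p=lambda u,v,z:(onz(w,220+u/3,100+v/3,z,True)*1000).round(1)
print("bolts",p(33,188,.016),p(567,188,.016),"flange back",p(300,202,.022), "flange L/R",p(204,275,.022),p(396,275,.022))
print("collar L/R",p(152,430,.1412),p(446,430,.1412),"bore",p(218,440,.1412),p(382,440,.1412),"far edges",p(299,316,.1412),p(299,375,.1412),"near",p(299,537,.1412),p(299,585,.1412))
# tip seen in scene cam
s=pickle.load(open("s4.pkl","rb"));print("tip proj",proj(s,[.5867,.0765,.082]))
save(s,"s4.png",(300,130,380,220),6)
E
```

```text
bolts [624.2 159.9  16. ] [618.8  -9.1  16. ] flange back [617.   75.6  22. ] flange L/R [595.3 105.9  22. ] [593.4  46.7  22. ]
collar L/R [593.7 104.2 141.2] [591.9  49.3 141.2] bore [591.4  91.9 141.2] [590.4  61.4 141.2] far edges [614.9  76.1 141.2] [603.8  76.4 141.2] near [570.3  77.5 141.2] [559.1  77.9 141.2]
tip proj (np.float64(336.5801687538603), np.float64(167.6794116311301))
```

Emit:
arm_command(motion="-0.5 0.5 10 0; 0 0 15 0; 0 0 15 0; 0 0 8 0; 0 0 6 0; 0 0 4 0; 0 0 2 0; 0 0 0 0")

```text
t: 7.15
eef_pos: [0.5868, 0.0756, 0.0804]
ee_rot: [1.0, -0.017, 0.0, -0.0]
wrist_force: [0.7, 0.2, 0.2]
grip_width: 0.626
grasp_force: 20.0
```

Emit:
arm_command(motion="0 0 2 0; 0 0 2 0; 0 0 1 0; 0 0 1 0; 0 0 0 0; 0 0 0 0")

```text
t: 7.75
eef_pos: [0.5867, 0.0758, 0.0745]
ee_rot: [1.0, -0.017, -0.0, -0.0]
wrist_force: [0.1, 3.8, -1.7]
grip_width: 0.626
grasp_force: 20.0
```

Emit:
arm_command(motion="0 -0.6 0 0; 0 0 1 0; 0 0 1 0; 0 0 0 0; 0 0 0 0")

```text
t: 8.25
eef_pos: [0.5867, 0.0764, 0.0724]
ee_rot: [1.0, -0.017, -0.0, -0.0]
wrist_force: [-0.8, 2.0, 0.0]
grip_width: 0.622
grasp_force: 20.0
```

Emit:
arm_command(motion="0 -0.3 0.5 0; 0 0 1 0; 0 0 0 0; 0 0 0 0")

```text
t: 8.65
eef_pos: [0.5867, 0.0766, 0.0709]
ee_rot: [1.0, -0.017, -0.0, -0.0]
wrist_force: [-0.8, 4.0, -0.0]
grip_width: 0.622
grasp_force: 20.0
```

Emit:
arm_command(motion="-0.2 -0.5 0 0; 0 0 0.5 0; 0 0 0.5 0; 0 0 0 0; 0 0 0 0")

```text
t: 9.15
eef_pos: [0.5866, 0.0769, 0.07]
ee_rot: [1.0, -0.017, 0.0, 0.0]
wrist_force: [-2.1, 1.3, 4.3]
grip_width: 0.624
grasp_force: 20.0
```

Emit:
arm_command(motion="-0.2 -0.1 0.3 0; 0 0 0.2 0; 0 0 0 0; 0 0 0 0")

```text
t: 9.55
eef_pos: [0.5866, 0.0769, 0.0697]
ee_rot: [1.0, -0.017, 0.0, 0.0]
wrist_force: [-2.3, 0.8, 7.1]
grip_width: 0.625
grasp_force: 20.0
```

Emit:
arm_command(motion="0 0 0 0; 0 0 0 0; 0 0 0 0; 0 0 0 0; 0 0 0 0", fingers=0.8)

```text
t: 10.05
eef_pos: [0.5864, 0.077, 0.0694]
ee_rot: [1.0, -0.017, -0.0, -0.0]
wrist_force: [-0.2, 0.4, -0.2]
grip_width: 0.798
grasp_force: 0.0
```

Emit:
arm_command(motion="0 0 -5 0; 0 0 -10 0; 0 0 -15 0; 0 0 0 0")

```text
t: 10.45
eef_pos: [0.5876, 0.0774, 0.1022]
ee_rot: [1.0, -0.017, 0.002, -0.0]
wrist_force: [0.4, 0.0, 0.2]
grip_width: 0.802
grasp_force: 0.0
```

Emit:
arm_command(motion="0 0 0 0; 0 0 0 0; 0 0 0 0; 0 0 0 0; 0 0 0 0; 0 0 0 0; 0 0 0 0; 0 0 0 0", fingers=0.43)

```text
t: 11.25
eef_pos: [0.5864, 0.0771, 0.0994]
ee_rot: [1.0, -0.017, -0.0, -0.0]
wrist_force: [0.2, 0.3, -0.0]
grip_width: 0.43
grasp_force: 0.0
```

Emit:
arm_command(motion="0 0 4 0; 0 0 2 0; 0 0 1 0; 0 0 0 0; 0 0 0 0")

```text
t: 11.75
eef_pos: [0.5864, 0.0771, 0.0925]
ee_rot: [1.0, -0.017, -0.0, -0.0]
wrist_force: [0.0, -0.1, 0.5]
grip_width: 0.43
grasp_force: 0.0
```

Emit:
arm_command(motion="0 0 1 0; 0 0 0.5 0; 0 0 0.5 0; 0 0 0 0; 0 0 0 0")

```text
t: 12.25
eef_pos: [0.5864, 0.0771, 0.0906]
ee_rot: [1.0, -0.017, 0.0, -0.0]
wrist_force: [-1.4, -0.3, 4.1]
grip_width: 0.429
grasp_force: 2.1
```

Emit:
arm_command(motion="0 0 0.3 0; 0 0 0.3 0; 0 0 0 0; 0 0 0 0")

```text
t: 12.65
eef_pos: [0.5867, 0.0771, 0.0904]
ee_rot: [1.0, -0.017, 0.0, -0.0]
wrist_force: [-1.7, -0.2, 9.3]
grip_width: 0.43
grasp_force: 4.8
```

Emit:
arm_command(motion="0 0 -5 0; 0 0 -15 0; 0 0 -25 0; -28 9 0 0; -28 9 0 0; -28 9 0 0; -26 8 0 0; 0 0 0 0")

```text
t: 13.45
eef_pos: [0.4729, 0.0449, 0.1357]
ee_rot: [1.0, -0.017, -0.0, 0.001]
wrist_force: [0.8, 0.1, 0.7]
grip_width: 0.428
grasp_force: 0.0
```

```bash
python3 - <<'E'
from h import *
import pickle
to(.4743,.0427)
w=optics.camera('wrist');s=optics.camera('scene');pickle.dump((w,s),open('w5.pkl','wb'))
f=w["frame"]
a=cv2.resize(f[60:300,180:460],None,fx=2,fy=2,interpolation=cv2.INTER_CUBIC)
b=cv2.resize(s["frame"][150:240,290:400],None,fx=2.18,fy=5.33)
b=cv2.resize(s["frame"][158:214,310:350],None,fx=6,fy=6,interpolation=cv2.INTER_CUBIC)
b=cv2.copyMakeBorder(b,0,480-b.shape[0],0,0,cv2.BORDER_CONSTANT)
cv2.imwrite("pics/m5.png",np.hstack([a,b])[:,:,::-1])
E
```

```text
t 13.45 at [0.4729 0.0449 0.1357] yaw -2.0 go mm [1.5 2.2 0. ] F [0.83 0.14 0.7 ] w 0.428
```

View pics/m5.png

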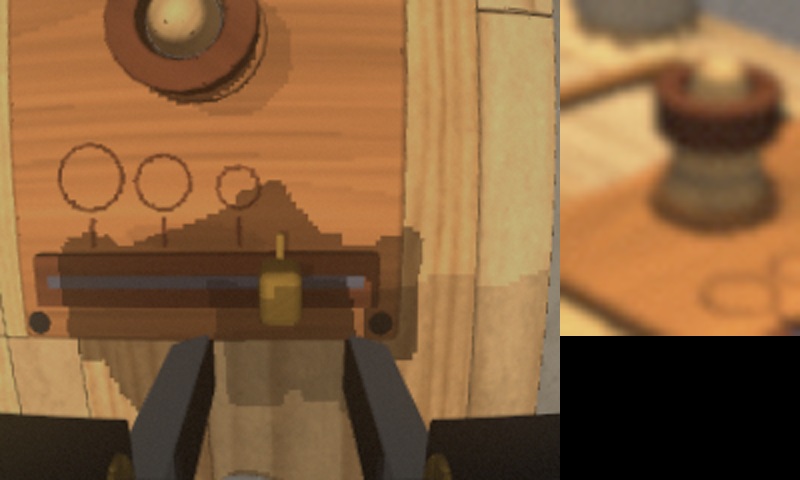

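The collar sits level on the cone with its rim just above the middle line, and contact height agrees (rim about 35 mm above the foot). So it is the 33 mm bore, and the marker goes to the middle tick. In the crop, the ticks are at x = 93 (large), 163 (middle) and 239 (small), and the pointer is at 280.

```bash
python3 - <<'E'
from h import *
import pickle
w,s=pickle.load(open('w5.pkl','rb'))
p=lambda u,v,z:(onz(w,180+u/2,60+v/2,z,True)*1000).round(1)
for n,u in(("L",93),("M",163),("S",239)): print(n,p(u,232,.014))
print("pointer",p(280,245,.024),"top face",p(281,305,.0525),"bolts",p(40,322,.016),p(380,323,.016))
to(.4743,.0427,.048)
E
```

```text
L [498.5 132.1  14. ]
M [496.9  97.7  14. ]
S [495.4  62.   14. ]
pointer [490.7  43.2  24. ] top face [471.3  43.6  52.5] bolts [454.7 165.   16. ] [449.3  -3.7  16. ]
t 13.55 at [0.4757 0.0458 0.1359] yaw -1.99 go mm [-1.4  3.1 87.9] F [0.25 0.62 0.21] w 0.429
```

Emit:
arm_command(motion="-1.2 2 20 0; 0 0 20 0; 0 0 20 0; 0 0 15 0; 0 0 9 0; 0 0 4 0; 0 0 0 0; 0 0 0 0")

```text
t: 14.35
eef_pos: [0.4744, 0.0441, 0.0474]
ee_rot: [1.0, -0.017, 0.0, -0.0]
wrist_force: [0.6, -0.6, 0.2]
grip_width: 0.429
grasp_force: 0.0
```

Emit:
arm_command(motion="0 0 0 0; 0 0 0 0; 0 0 0 0; 0 0 0 0; 0 0 0 0; 0 0 0 0; 0 0 0 0; 0 0 0 0", fingers=0.1, grip_force=10)

```text
t: 15.15
eef_pos: [0.4741, 0.0439, 0.0471]
ee_rot: [1.0, -0.017, 0.0, 0.0]
wrist_force: [-1.0, 0.5, 5.6]
grip_width: 0.191
grasp_force: 10.0
```

```bash
python3 -c "
from h import *
to(.4749,.0978)"
```

```text
t 15.15 at [0.4741 0.0439 0.0471] yaw -1.97 go mm [ -1.1 -53.9  -0. ] F [-1.02  0.49  5.6 ] w 0.191
```

Emit:
arm_command(motion="0 -4 0 0; 0 -9 0 0; 0 -12 0 0; 0 -12 0 0; 0 -9 0 0; 0 -6 0 0; 0 -2 0 0; 0 0 0 0")

```text
t: 15.95
eef_pos: [0.476, 0.0985, 0.0471]
ee_rot: [1.0, -0.017, 0.0, -0.0]
wrist_force: [-2.4, 1.0, 5.9]
grip_width: 0.193
grasp_force: 10.0
```

```bash
python3 - <<'E'
from h import *
import pickle
w=optics.camera('wrist');pickle.dump(w,open('w6.pkl','wb'))
to(.4749,.0978)
T=w["world_from_camera"]
def pw(p):
    q=T[:3,:3].T@(np.array(p)-T[:3,3]);r=np.hypot(q[0],q[1]);th=np.arctan2(r,q[2]);K=w["intrinsics"]
    return K[0,2]+K[0,0]*th*q[0]/r,K[1,2]+K[1,1]*th*q[1]/r
for n,p in dict(M=[.4969,.0977,.014],S=[.4954,.062,.014],L=[.4985,.1321,.014],ptr=[.4907,.0975,.024]).items(): print(n,np.round(pw(p),1))
f=w["frame"];u,v=map(int,pw([.4969,.0977,.014]))
g=f.max(2)
for r in range(v-8,v+14,2): print(r,u-16,g[r,u-16:u+17].tolist())
E
```

```text
t 16.0 at [0.4759 0.0984 0.0471] yaw -1.94 go mm [-1.   0.6 -0. ] F [-1.55  1.28  4.72] w 0.192
M [318.9 201.9]
S [373.5 202.3]
L [266.3 201.2]
ptr [319.6 215.7]
193 302 [115, 114, 116, 115, 117, 115, 115, 115, 117, 115, 115, 114, 114, 115, 116, 115, 93, 75, 77, 87, 113, 116, 117, 116, 115, 115, 115, 116, 116, 118, 114, 115, 114]
195 302 [110, 111, 112, 112, 111, 112, 114, 111, 111, 112, 113, 111, 111, 113, 109, 112, 90, 75, 77, 87, 109, 110, 111, 111, 111, 114, 111, 113, 112, 111, 112, 113, 111]
197 302 [106, 105, 106, 104, 106, 104, 106, 104, 106, 103, 107, 105, 105, 103, 105, 106, 87, 76, 81, 86, 101, 105, 106, 106, 105, 105, 106, 104, 104, 104, 105, 106, 104]
199 302 [102, 103, 103, 103, 104, 104, 104, 104, 104, 103, 103, 105, 104, 104, 104, 104, 88, 77, 80, 85, 102, 102, 103, 103, 105, 104, 104, 104, 102, 105, 103, 101, 104]
201 302 [105, 103, 103, 104, 103, 103, 102, 103, 104, 103, 103, 102, 104, 103, 102, 102, 86, 73, 78, 85, 101, 101, 104, 103, 103, 104, 102, 104, 104, 104, 104, 105, 102]
203 302 [102, 102, 102, 102, 103, 101, 102, 102, 102, 102, 105, 103, 102, 102, 103, 99, 
[... 161 characters left out ...]
, 113, 117, 118, 115, 115, 88, 81, 84, 90, 100, 102, 100, 102, 101, 100, 100, 101, 100]
207 302 [99, 97, 98, 97, 98, 97, 98, 98, 95, 98, 98, 99, 100, 98, 99, 138, 147, 148, 147, 142, 88, 80, 80, 88, 100, 98, 98, 98, 98, 97, 97, 98, 98]
209 302 [98, 97, 97, 99, 98, 98, 98, 98, 99, 98, 95, 98, 97, 97, 97, 139, 147, 147, 148, 142, 90, 79, 78, 89, 97, 99, 97, 98, 99, 98, 97, 101, 97]
211 302 [106, 105, 104, 103, 106, 105, 104, 106, 107, 104, 101, 99, 100, 98, 98, 137, 146, 147, 146, 142, 90, 79, 79, 87, 98, 99, 97, 98, 100, 100, 97, 100, 96]
213 302 [108, 109, 108, 109, 106, 109, 105, 107, 108, 107, 104, 94, 83, 85, 84, 134, 145, 145, 144, 143, 91, 86, 84, 85, 85, 84, 85, 85, 82, 81, 83, 82, 81]
```

The pointer (column 319.0) lies on the middle tick (column 319.5), about 0.3 mm off. I'll trim that, release and back off.

Emit:
arm_command(motion="0 0.3 0 0; 0 0 0 0; 0 0 0 0")

```text
t: 16.3
eef_pos: [0.4759, 0.0979, 0.0471]
ee_rot: [1.0, -0.017, 0.0, -0.0]
wrist_force: [-1.4, 2.4, 5.6]
grip_width: 0.192
grasp_force: 10.0
```

Emit:
arm_command(motion="0 0 0 0; 0 0 0 0; 0 0 0 0; 0 0 0 0; 0 0 0 0", fingers=0.45)

```text
t: 16.8
eef_pos: [0.4758, 0.0976, 0.0468]
ee_rot: [1.0, -0.017, -0.0, -0.0]
wrist_force: [0.3, 0.3, -0.1]
grip_width: 0.45
grasp_force: 0.0
```

Emit:
arm_command(motion="0 0 -5 0; 0 0 -15 0; 0 0 -30 0; 0 0 -40 0; 0 0 -20 0; 0 0 0 0; 0 0 0 0; 0 0 0 0")

```text
t: 17.6
eef_pos: [0.4753, 0.0975, 0.1561]
ee_rot: [1.0, -0.017, -0.001, 0.0]
wrist_force: [-0.2, -0.7, 0.3]
grip_width: 0.446
grasp_force: 0.0
```

```bash
python3 - <<'E'
from h import *
w=optics.camera('wrist');to(.4749,.0978)
T=w["world_from_camera"];f=w["frame"];g=f.max(2)
def pw(p):
    q=T[:3,:3].T@(np.array(p)-T[:3,3]);r=np.hypot(q[0],q[1]);th=np.arctan2(r,q[2]);K=w["intrinsics"]
    return K[0,2]+K[0,0]*th*q[0]/r,K[1,2]+K[1,1]*th*q[1]/r
u,v=map(int,pw([.4969,.0977,.014]))
for r in range(v-6,v+12,2): print(r,u-8,g[r,u-8:u+9].tolist())
# collar top-face centre and symmetry about the cone
cu,cv_=pw([.5863,.0764,.071]);print("collar expected px",round(cu,1),round(cv_,1))
n=36;u,v=int(cu),int(cv_);s=f[v-n:v+n,u-n:u+n]
h=cv2.cvtColor(s,cv2.COLOR_RGB2HSV)
m=((h[...,2]<125)&(h[...,0]<12)).astype(np.uint8)
cs,_=cv2.findContours(m,cv2.RETR_CCOMP,cv2.CHAIN_APPROX_NONE)
for c in sorted(cs,key=cv2.contourArea)[::-1][:2]:
    P=np.array([onz(w,p[0][0]+u-n,p[0][1]+v-n,.071,True)[:2]*1000 for p in c],np.float32)
    if len(c)>20: print(np.round(np.hstack(cv2.fitEllipse(P)),1))
E
```

```text
t 17.65 at [0.4753 0.0975 0.156 ] yaw -1.97 go mm [-0.4 -0.3  0. ] F [-0.38  0.42  0.21] w 0.449
166 309 [117, 119, 118, 120, 118, 118, 118, 118, 103, 88, 93, 109, 118, 119, 120, 118, 119]
168 309 [111, 110, 114, 110, 113, 113, 113, 112, 98, 87, 91, 107, 114, 114, 112, 114, 113]
170 309 [106, 107, 108, 107, 106, 107, 107, 107, 97, 85, 87, 98, 106, 107, 108, 105, 107]
172 309 [105, 106, 107, 106, 106, 107, 109, 106, 96, 88, 92, 104, 108, 108, 106, 106, 106]
174 309 [103, 105, 104, 104, 104, 106, 106, 104, 130, 141, 143, 125, 89, 90, 90, 98, 105]
176 309 [100, 101, 102, 100, 103, 100, 102, 101, 133, 148, 143, 127, 84, 85, 85, 93, 100]
178 309 [105, 105, 105, 104, 103, 102, 101, 102, 133, 145, 145, 126, 85, 95, 99, 100, 99]
180 309 [111, 112, 112, 111, 110, 109, 108, 108, 134, 145, 145, 129, 88, 88, 101, 107, 105]
182 309 [66, 65, 65, 67, 63, 64, 68, 63, 121, 143, 139, 112, 66, 67, 64, 64, 65]
collar expected px 340.9 72.3
[586.8  76.6  51.1  53.6 147.1]
[588.6  76.3  35.3  37.3  51.2]
```

The pointer now coincides with the middle tick (both at columns 317–320), and the collar is centred on the cone.

```bash
python3 -c "
from bench import job_done
print(job_done())"
```

```text
the job is handed in; nothing more can be done
None
```

The collar nearest the gauge board has the 33 mm bore: it sits level on the cone at the middle line, pressed home with about 9 N. The brass marker is at the middle tick, and the job was handed in at about 18 s.

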